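Tip the drilled block out of its nest

ROBOT

A 6-joint arm with a two-finger parallel gripper is mounted at the origin on a cart in front of the work surface, level with it; the furniture and walls round the work are solid. World frame = base frame: x ahead of the robot, y to its left, z up, the work surface at z = 0. Lengths are in m, angles in rad, forces in N, time in s.
With the tool pointing down it reaches from about 0.35 to 0.925 m from the base axis. Payload 6.4 kg.
Tool frame: the origin (TCP) lies at the very end of the fingers, on their centre line; the grasp point (between the pads) lies 19 mm behind it; z points along the fingers, y is the direction in which the jaws open and shut (so a half turn about z gives the same grasp; the last joint's range is limited). The gripper opens to 94 mm and grips with 3 to 60 N. Pads are 16 mm wide; open, the fingers measure 119 mm over their backs; the gripper's body (75 mm by 177 mm) begins 78 mm behind the grasp point.
Start: joints at [0.521, 0.245, 1.558, -0, 1.339, -0.174], TCP at [0.499, 0.416, 0.166] pointing down, gripper open.
Joint ranges: [-3.13, 3.13], [-1.02, 2.26], [0.13, 2.54], [-0.95, 4.09], [0.21, 2.88], [-2.74, 2.74]. Speed limits (rad/s): [2.57, 2.57, 3.14, 3.14, 3.14, 3.14].

INTERFACE

Orientations are given as [roll, pitch, yaw] about the fixed x, y, z axes, in that order (R = Rz(yaw) Ry(pitch) Rx(roll)).
In Python, from plant import readout, read_camera, bot gives the robot as it stands.
- The arm moves only by the tool arm_command, never from a script. Its argument "series" is text: rows parted by semicolons, each of 6 numbers parted by spaces: the shift along the world's x, y, z in mm, then the turn, a rotation vector about the world's x, y, z in degrees. A call has exactly 5 rows; each row shifts and turns the pose as measured when the row begins; what a row does not reach is not made up. A row lasts 1/8 s, in which the tool goes at most 62.5 mm and 10.7 degrees, less where a joint would pass 70% of its speed; a pose out of reach is approached as far as the arm can. A call is refused whole if a number of a shift passes 62.5 or a number of a turn 10.7, either way. A call with a gripper value outside its range is refused whole. "fingers" is the opening in per cent of the stroke, from 0 (shut) to 100 (fully open), set as the call begins (left out, the last holds). The fingers move at their own pace and stop on an object; "force" is the grip in N (left out, the last holds). Time passes only in rows, so rows that do not move let the fingers close, or fill a call up. It gives the time, the measured TCP pose, the force and the opening at its end, in the units of the state.
- readout.get_state(): the state, without advancing time (a new reading comes with each control period).
- read_camera(name): name is "side" or "top"; returns a dict with "frame" (400x640x3 uint8, red, green, blue), "fx", "fy", "cx", "cy" (pixels), "origin" and "rotation" of the camera in the world. Camera axes: x right, y down, z forward; pixel columns grow to the right and rows downward; lengths in m; the calibration is good to about 2 mm. A picture is of the moment at which its call begins. There is no depth.
- bot.finish_job(): hands the job in, once; it reports no verdict.
The state is a dict: "clock": time; "qpos": joint angles; "qd": joint speeds; "tau": joint torques, N m; "tool_pos": TCP position; "eef_rot": TCP orientation; "contact_force": force on the tool from outside, world axes, zero at the start; "ft_torque": the same for the moment, N m; "finger_gap": finger opening in m.
Only numpy, scipy, OpenCV 4.12 (cv2) and the standard library are available. Lean on these libraries where they do the work, as an engineer would, in place of code of your own. Each camera call takes 0.05 s, during which the arm holds its last target.

TASK

The wooden block with the round hole is finished, but it lies flush in its pocket of the aluminium nest with no room for fingers. Press down its end at the open side of the nest until it tips up and stays tipped, then take it by the raised end, lift it out and lay it flat in the empty grey tray. Leave the undrilled block seated in its own pocket.

Things in the scene. Friction and masses are not known exactly. Their poses are not given: they have to be found in the camera images.
- nest: Fixed aluminium nest 124x152x58 mm. Origin on the bench midway between two pockets; z up; x from the open side (-x) to the back stop (+x). Pockets centred at x=0, y=+35 and -35 mm, 46 mm wide, x -49 to 49; rim z=58 mm. Pocket floor: level at z=28 mm for x>-3.5 mm, then slopes down 25 deg to an 18 mm high sill at the open side. There a light press tips a block over this ridge.
- drilled_block: Brown wood block 96x44x30 mm (x,y,z), 70 to 130 g, 20 mm round hole down through its middle. Origin at the centre of its underside, z up, x along its length. Starts flush in either nest pocket, x along the nest's x, 1 mm clearance. Pressed on top at nest x about -40 mm, 15 mm down, it tips 25 deg and stays so; its back-stop end then stands 15 mm above the rim, to be gripped across y.
- plain_block: Undrilled brown wooden block of the same size, without a hole, in the nest's other pocket. Origin at the centre of its underside, z up, x along its length.
- tray: Fixed empty grey plastic tray, open at the top, 150 x 180 x 24 mm outside, 6 mm walls and floor (inside about 138 x 168 mm). Origin at the centre of its underside, z up. Mind the fixed toggle clamp behind the gap between nest and tray: it fills x 0.62 to 0.77 m, y -0.17 to 0.01 m, up to 212 mm above the bench. A sanding block 34 mm high lies in the gap.
Mind the look-alikes: they are no part of the job. What is shaped like the drilled_block but blue is not meant.

How it is judged:
By the outcome, as a careful person would: the job done as asked, in the order asked, and still so for the second after the job is handed in, with the robot touching nothing.
It also fails if it takes over 51 s, if anything falls off the work surface, if the arm or the gripper's body presses on something with over 40 N, if the wrist force passes 120 N, or if a joint passes its speed limit or range.

## Working session

There is one attempt and no reset: what is moved stays moved. The work goes in short steps, Python scripts to look and compute and a tool call to move; the robot and the scene stay as the last step left them, time stands still between calls to the robot, and variables do not carry over. Pictures are saved under pics/ and viewed, and the job is handed in when it is done.

Besides the shell and the picture viewer there is one more tool, called after "Emit:" as name(argument=value, ...), one argument or row to a line, values as JSON. arm_command: Moves the arm, as the interface text tells. Its arguments: {"type":"object","properties":{"series":{"type":"string"},"fingers":{"type":"number"},"force":{"type":"number"}},"required":["series"]}

```bash
ls; mkdir -p pics
cat > h.py <<'E'
import numpy as np, cv2
from plant import readout, read_camera, bot
def ray(c,u,v):
    d=np.array([(u-c["cx"])/c["fx"],(v-c["cy"])/c["fy"],1.]); return np.array(c["origin"]),np.array(c["rotation"])@d
def plane(c,u,v,z):
    o,d=ray(c,u,v); return o+d*(z-o[2])/d[2]
def proj(c,p):
    q=np.array(c["rotation"]).T@(np.array(p)-np.array(c["origin"])); return c["fx"]*q[0]/q[2]+c["cx"],c["fy"]*q[1]/q[2]+c["cy"]
def save(c,n,crop=None,k=1):
    f=c["frame"][:,:,::-1]
    if crop: x0,y0,x1,y1=crop; f=f[y0:y1,x0:x1]
    cv2.imwrite("pics/"+n,cv2.resize(f,None,fx=k,fy=k,interpolation=cv2.INTER_CUBIC))
E
python3 - <<'E'
from h import *
import pickle
for n in("top","side"):
    c=read_camera(n); save(c,n+"0.png"); pickle.dump(c,open(n+"0.pkl","wb"))
    print(n,c["fx"],c["cx"],c["cy"],c["origin"],np.round(c["rotation"],3).tolist())
s=readout.get_state();print(s)
E
```

```text
pics
top 388.75531128610106 318.34930917257907 200.50404310561387 [ 0.27342663 -0.02366917  0.91842149] [-2.978, 0.003, -1.552]
side 375.9475222716895 312.99149758508474 196.13199151464812 [ 0.14583777 -0.55764048  0.83808177] [-2.506, 0.002, -0.464]
{'clock': 0.1, 'qpos': array([ 5.20918736e-01,  2.45761604e-01,  1.55884065e+00, -1.02512267e-05,
        1.33870487e+00, -1.74132589e-01]), 'qd': array([ 0.00105539, -0.00042744, -0.00131292, -0.00086575,  0.00264455,
        0.00112474]), 'tau': array([-7.75391472e-04, -4.16914737e+01, -3.15525413e+01,  6.86724158e-02,
        3.09830869e-02, -9.52770552e-05]), 'tool_pos': array([0.49870555, 0.41596367, 0.16497217]), 'eef_rot': array([-3.13990238e+00, -2.87217246e-04,  2.26584978e+00]), 'contact_force': array([-0.53900562, -0.0202831 ,  0.67904063]), 'ft_torque': array([ 0.01788192, -0.0298172 ,  0.02958904]), 'finger_gap': 0.0939839037132068}
```

```bash
python3 - <<'E'
s=open('h.py').read()
s=s.replace('def ray','from scipy.spatial.transform import Rotation as Ro\ndef RR(c): return Ro.from_euler("xyz",np.array(c["rotation"])).as_matrix()\ndef ray',1).replace('np.array(c["rotation"])@','RR(c)@').replace('np.array(c["rotation"]).T@','RR(c).T@')
open('h.py','w').write(s)
E
echo ok
```

```text
ok
```

View pics/top0.png

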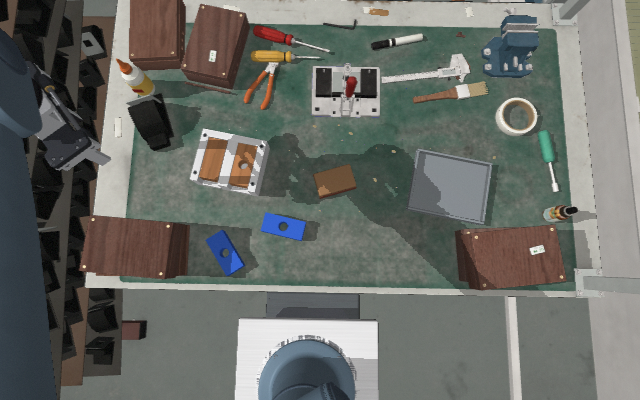

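View pics/side0.png

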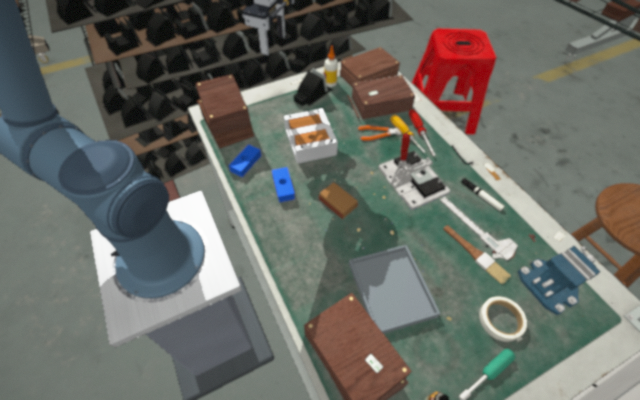

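Run:
```python
from h import *
import pickle
c=pickle.load(open("top0.pkl","rb")); save(c,"t_nest.png",(180,120,280,205),7)
c2=pickle.load(open("side0.pkl","rb")); save(c2,"s_nest.png",(270,95,350,175),7)
for u,v,z in[(243,168,.058),(452,186,.024),(335,182,0.034)]: print(plane(c,u,v,z))
```

```text
[0.48754536 0.15439412 0.058     ]
[ 0.46148834 -0.33087772  0.024     ]
[ 0.46395044 -0.0562173   0.034     ]
```

View pics/t_nest.png

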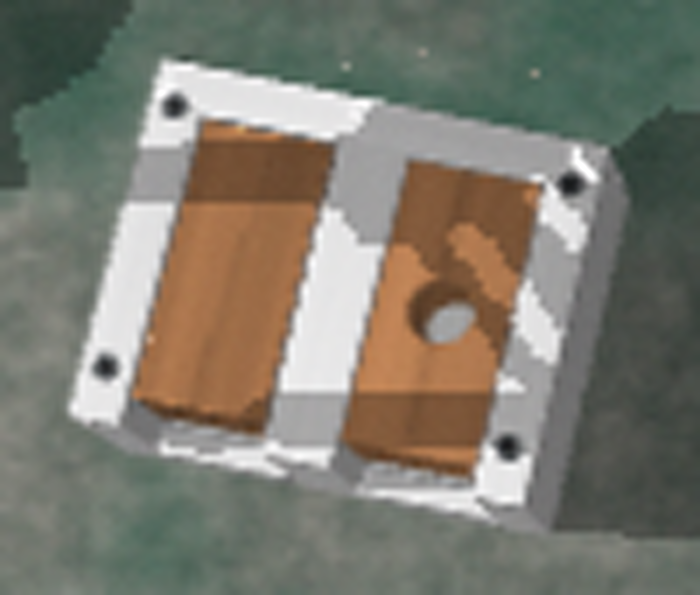

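View pics/s_nest.png

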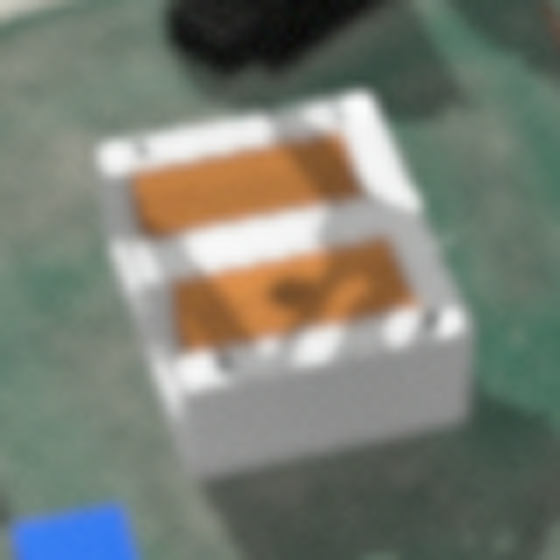

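Run:
```python
from h import *
import pickle
c=pickle.load(open("top0.pkl","rb"));c2=pickle.load(open("side0.pkl","rb"))
P=lambda u,v,z=.058: plane(c,180+(u+.5)/7-.5,120+(v+.5)/7-.5,z)[:2]
S=lambda u,v,z=.058: plane(c2,270+(u+.5)/7-.5,95+(v+.5)/7-.5,z)[:2]
cr=np.array([P(*p) for p in[(163,60),(607,148),(525,507),(70,412)]])
dots=np.array([P(*p) for p in[(174,105),(572,184),(508,446),(105,366)]])
bl=np.array([P(*p) for p in[(408,160),(543,185),(474,475),(345,440)]])
sc=np.array([S(*p) for p in[(375,92),(470,320),(180,388),(100,150)]])
sb=np.array([S(*p) for p in[(395,238),(418,303),(178,350),(173,285)]])
for n,q in(("corn",cr),("dots",dots),("blk",bl),("sidecorn",sc),("sideblk",sb)):
    a=(q[0]+q[1]-q[2]-q[3]); print(n,np.round(q,4).tolist(),q.mean(0),np.degrees(np.arctan2(a[1],a[0])),np.linalg.norm(a)/2,np.linalg.norm(q[0]+q[3]-q[1]-q[2])/2)
# tray
f=c["frame"]; 
save(c,"t_tray.png",(400,140,500,230),7)
```

```text
corn [[0.5807, 0.2522], [0.553, 0.104], [0.4325, 0.1255], [0.4611, 0.2743]] [0.50683212 0.18901794] -10.298445794412105 0.12205474050967396 0.1511576524285545
dots [[0.5653, 0.2475], [0.5406, 0.115], [0.4524, 0.1319], [0.4766, 0.2641]] [0.50869832 0.18963254] -10.71718551526531 0.08998672312066838 0.13458206684300425
blk [[0.5478, 0.1693], [0.54, 0.1245], [0.4427, 0.1424], [0.4534, 0.1847]] [0.49598832 0.15523595] -9.87609560147262 0.09729308231108921 0.04449667216860521
sidecorn [[0.5839, 0.2502], [0.5535, 0.1067], [0.4301, 0.1256], [0.4588, 0.2703]] [0.50657905 0.1881991 ] -8.943211721805913 0.12577832106472678 0.14706913110030387
sideblk [[0.5484, 0.1636], [0.5389, 0.125], [0.4383, 0.1453], [0.4523, 0.1804]] [0.49450137 0.15359223] -10.653938211816094 0.10009810312718227 0.038642494529047944
```

View pics/t_tray.png

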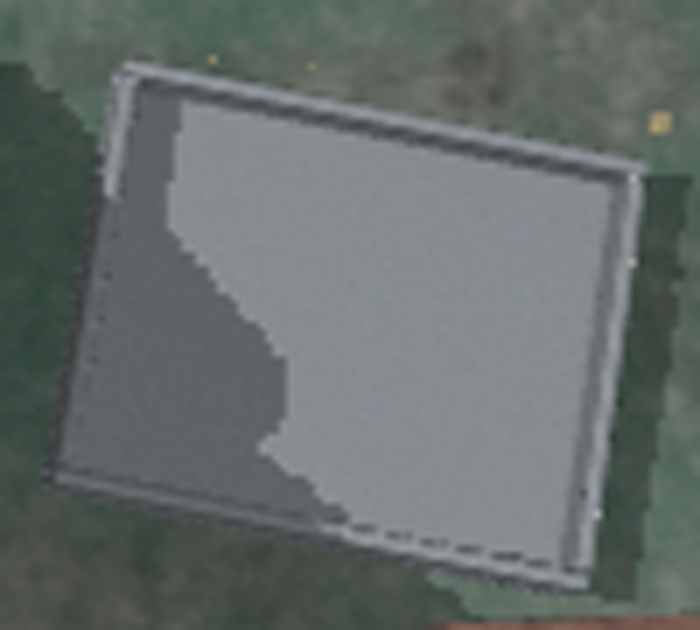

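Emit:
arm_command(
  series="-8 -50 0 0 0 8; -8 -50 0 0 0 8; -8 -50 0 0 0 8; -7 -50 0 0 0 8; -7 -50 0 0 0 8",
  fingers=0,
  force=40,
)

```text
clock: 0.72
tool_pos: [0.4574, 0.1612, 0.1619]
eef_rot: [-3.137, -0.003, 2.993]
contact_force: [0.5, -1.1, -0.1]
finger_gap: 0.0473
```

```bash
cat > st.py <<'E'
from h import *
s=readout.get_state(); R=Ro.from_euler("xyz",s["eef_rot"]).as_matrix()
y=R[:,1]; print("t",round(s["clock"],2),"tcp",np.round(s["tool_pos"]*1000,1),"F",np.round(s["contact_force"],1),"gap",round(s["finger_gap"]*1000,1),"yaxis",round(np.degrees(np.arctan2(y[1],y[0])),1),"z",np.round(R[:,2],3),"q",np.round(s["qpos"],2))
E
python3 st.py
python3 - <<'E'
from h import *
import pickle
c=pickle.load(open("top0.pkl","rb"))
q=np.array([plane(c,400+(u+.5)/7-.5,140+(v+.5)/7-.5,.024)[:2] for u,v in[(123,65),(643,163),(588,588),(52,480)]])
a=(q[0]+q[1]-q[2]-q[3]);b=(q[0]+q[3]-q[1]-q[2]); print(q.round(3).tolist(),q.mean(0),np.degrees(np.arctan2(a[1],a[0])),np.degrees(np.arctan2(b[1],b[0])),np.linalg.norm(a)/2,np.linalg.norm(b)/2)
E
```

```text
t 0.72 tcp [457.4 161.2 161.9] F [ 0.5 -1.1 -0.1] gap 47.3 yaxis 81.5 z [-0.003 -0.004 -1.   ] q [ 0.11 -0.14  1.97 -0.    1.32 -1.31]
[[0.55, -0.251], [0.519, -0.426], [0.374, -0.4], [0.407, -0.225]] [ 0.46271259 -0.32557287] -10.359742312075632 79.66218298788384 0.14636611126045737 0.17823097533559795
```

Emit:
arm_command(
  series="4 1 -30 0 0 -1.5; 0 0 -30 0 0 0; 0 0 -25 0 0 0; 0 0 -8 0 0 0; 0 0 0 0 0 0",
  fingers=0,
)

```text
clock: 1.35
tool_pos: [0.4607, 0.1586, 0.0667]
eef_rot: [-3.137, -0.001, 2.96]
contact_force: [-0.5, -0.3, 0.6]
finger_gap: 0.0004
```

```bash
python3 st.py
python3 - <<'E'
from h import *
c=read_camera("side"); save(c,"s1.png",(240,70,380,190),5)
c=read_camera("top"); save(c,"t1.png",(170,90,310,210),5)
E
```

```text
t 1.35 tcp [460.7 158.6  66.7] F [-0.5 -0.3  0.6] gap 0.4 yaxis 79.6 z [-0.002 -0.004 -1.   ] q [ 0.1  -0.02  2.04 -0.    1.12 -1.29]
```

View pics/s1.png

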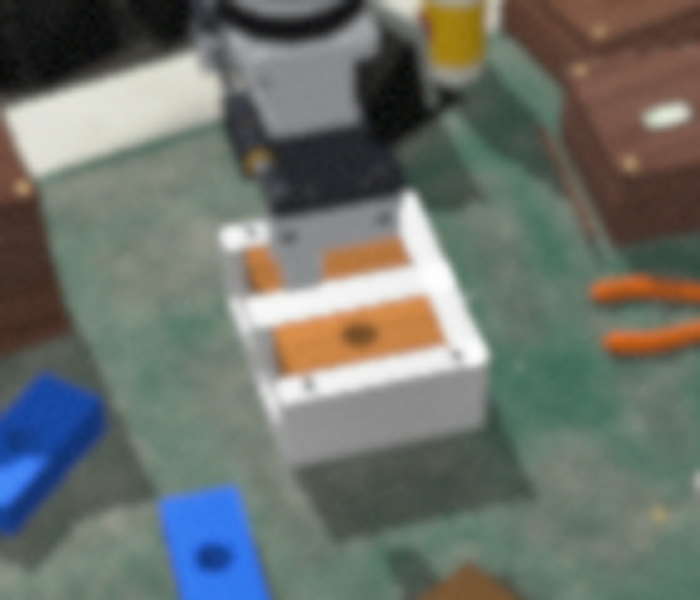

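View pics/t1.png

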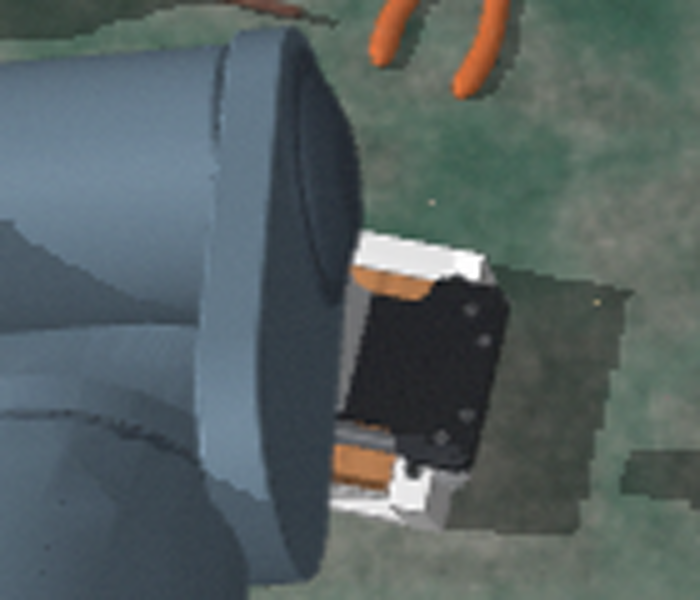

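Run:
```python
from h import *
c=read_camera("side")
s=readout.get_state();p=s["tool_pos"]
for q in(p,[.507,.189,.058],[.4612,.1617,.058]): u,v=proj(c,q);print((u-240)*5,(v-70)*5)
print(plane(c,240+305/5,70+287/5,.067), plane(c,240+360/5,70+333/5,.058))
c=read_camera("top");import pickle
c0=pickle.load(open("top0.pkl","rb"));print(c["origin"]-c0["origin"])
print((np.array(proj(c,p))-[170,90])*5)
```

```text
301.4290537275542 332.52599514032556
348.622847794162 288.0796182578419
298.80043192136213 341.8941326130856
[0.48026284 0.19274268 0.067     ] [0.49626299 0.15224212 0.058     ]
[0. 0. 0.]
[348.16178993 440.30604963]
```

Run:
```python
from h import *
c=read_camera("side")
s=readout.get_state();p=s["tool_pos"]
for dz in(0,.02,.04,.06,.097,.15): u,v=proj(c,p+[0,0,dz]);print(dz,(u-240)*5,(v-70)*5)
save(c,"s2.png",(280,95,345,165),8)
```

```text
0 301.55372728026776 332.42033275317084
0.02 300.5434132648031 307.02480474856515
0.04 299.50218465095674 280.85219898701075
0.06 298.42860045877046 253.86629460417467
0.097 296.35191896654874 201.66626353947223
0.15 293.15359433765735 121.27230538629846
```

View pics/s2.png

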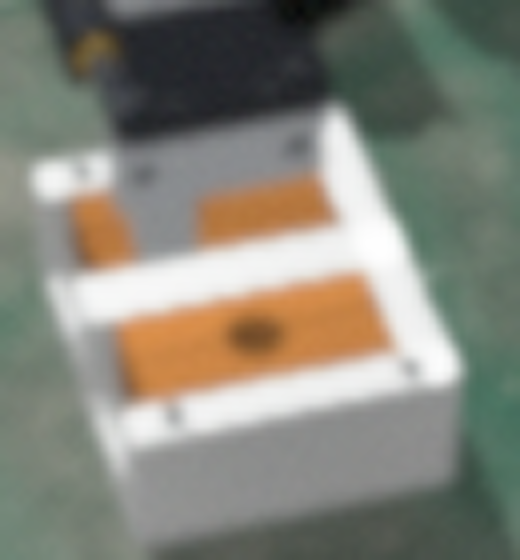

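Run:
```python
from h import *
c=read_camera("top")
for z in(.164,.25): print(z,plane(c,170+508/5,90+300/5,z),plane(c,170+470/5,90+470/5,z))
c2=read_camera("side")
s=readout.get_state();p=s["tool_pos"];R=Ro.from_euler("xyz",s["eef_rot"]).as_matrix()
for x in(-.0375,.0375):
  for z in(-.097,-.2):
   for y in(-.0885,.0885):
    q=p+R@[x,y,z]; u,v=proj(c2,q); u1,v1=proj(c,q); print(x,y,z,"side",(u-240)*5,(v-70)*5,"top",(u1-170)*5,(v1-90)*5)
save(c2,"s3.png");
```

```text
0.164 [0.49937747 0.07679456 0.164     ] [0.42935069 0.08918189 0.164     ]
0.25 [0.47362028 0.06534223 0.25      ] [0.41157618 0.07631747 0.25      ]
-0.0375 -0.0885 -0.097 side 411.07693780226754 298.62719277826943 top 534.9370935977831 340.2986422112509
-0.0375 0.0885 -0.097 side 319.4682270892355 89.32174203455212 top 107.12401169438579 256.7092012650097
-0.0375 -0.0885 -0.2 side 414.66265339787753 136.00792093742564 top 501.8240608939226 260.0966337694618
-0.0375 0.0885 -0.2 side 314.95990218722454 -74.10232052789098 top 10.713649450486997 164.886265094961
0.0375 -0.0885 -0.097 side 269.0667771075613 327.83670833764205 top 493.90880457004243 521.0696421382302
0.0375 0.0885 -0.097 side 190.10920114082722 113.26518345922487 top 59.8791833240216 434.57585226661536
0.0375 -0.0885 -0.2 side 259.15964145616897 165.70085462789473 top 453.9276185461708 467.08085189264324
0.0375 0.0885 -0.2 side 174.5004195613913 -50.18591691546618 top -45.39114022122931 368.05044651292394
```

View pics/s3.png

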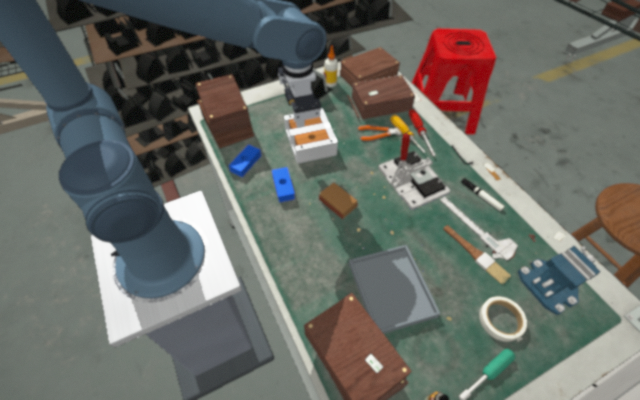

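Run:
```python
from h import *
c=read_camera("top");c2=read_camera("side")
def tri(a,b):
    o1,d1=ray(c,170+a[0]/5,90+a[1]/5);o2,d2=ray(c2,240+b[0]/5,70+b[1]/5)
    A=np.stack([d1,-d2],1);t=np.linalg.lstsq(A,o2-o1,rcond=None)[0];x,y=o1+t[0]*d1,o2+t[1]*d2
    return ((x+y)/2).round(3),round(np.linalg.norm(x-y),4)
print(tri((508,300),(402,198)),tri((470,470),(268,212)))
print(readout.get_state()["tool_pos"])
save(c,"t4.png",(230,130,300,205),8)
```

```text
(array([0.479, 0.068, 0.231]), np.float64(0.0016)) (array([0.413, 0.078, 0.24 ]), np.float64(0.0021))
[0.46135318 0.15860479 0.06736815]
```

View pics/t4.png

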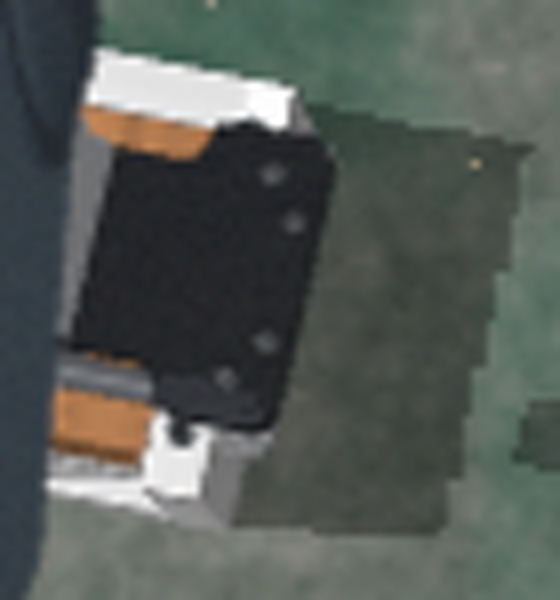

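Run:
```python
from h import *
c=read_camera("top");c2=read_camera("side")
def tri(a,b):
    o1,d1=ray(c,*a);o2,d2=ray(c2,*b)
    A=np.stack([d1,-d2],1);t=np.linalg.lstsq(A,o2-o1,rcond=None)[0];x,y=o1+t[0]*d1,o2+t[1]*d2
    return ((x+y)/2).round(3),round(np.linalg.norm(x-y),4)
print(plane(c,230+150/8,130+378/8,.067),plane(c,230+55/8,130+370/8,.067))
print(tri((230+148/8,130+385/8),(280+195/8,95+262/8)),tri((230+148/8,130+385/8),(280+140/8,95+265/8)))
for z in(.06,.08,.1,.12): print(z,plane(c2,301,127.4,z))
p=readout.get_state()["tool_pos"]
for z in(0,.03,.06): print((np.array(proj(c,p+[0,0,z]))-[230,130])*8)
```

```text
[0.46422625 0.13855289 0.067     ] [0.46604075 0.16532607 0.067     ]
(array([0.454, 0.125, 0.132]), np.float64(0.0119)) (array([0.444, 0.126, 0.137]), np.float64(0.0062))
0.06 [0.48329881 0.19955477 0.06      ]
0.08 [0.47462463 0.18009164 0.08      ]
0.1 [0.46595045 0.16062852 0.1       ]
0.12 [0.45727627 0.14116539 0.12      ]
[ 78.05458998 387.24557794]
[ 55.62882141 362.94499307]
[ 31.56896499 336.87370899]
```

Emit:
arm_command(
  series="0 2 -3 0 0 0; 0 0 -2 0 0 0; 0 0 -2 0 0 0; 0 0 0 0 0 0; 0 0 0 0 0 0",
)

```text
clock: 2.52
tool_pos: [0.461, 0.1607, 0.0594]
eef_rot: [-3.137, -0.001, 2.96]
contact_force: [-0.0, 0.4, 0.3]
finger_gap: 0.0001
```

```bash
python3 st.py
python3 - <<'E'
from h import *
c=read_camera("side"); save(c,"s5.png",(275,70,350,170),6)
E
```

```text
t 2.52 tcp [461.  160.7  59.4] F [-0.   0.4  0.3] gap 0.1 yaxis 79.6 z [-0.001 -0.004 -1.   ] q [ 0.11 -0.01  2.04 -0.    1.11 -1.28]
```

View pics/s5.png

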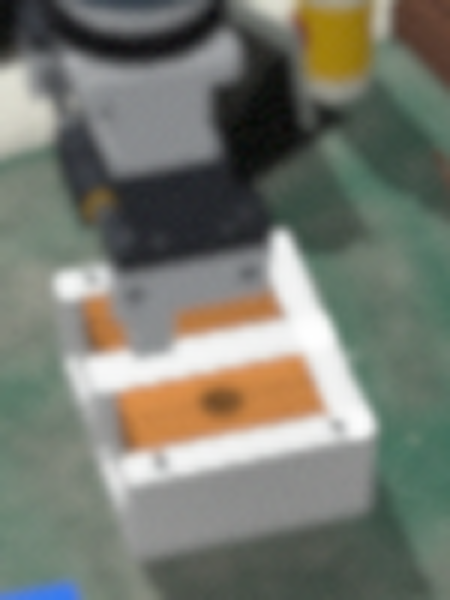

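Emit:
arm_command(
  series="0 0 -2 0 0 0; 0 0 -2 0 0 0; 0 0 0 0 0 0; 0 0 -2 0 0 0; 0 0 0 0 0 0",
)

```text
clock: 3.2
tool_pos: [0.461, 0.1607, 0.053]
eef_rot: [-3.137, -0.001, 2.96]
contact_force: [-0.5, 0.4, 0.3]
finger_gap: 0.0007
```

```bash
python3 st.py
python3 - <<'E'
from h import *
c=read_camera("side"); save(c,"s6.png",(275,70,350,170),6)
E
```

```text
t 3.2 tcp [461.  160.7  53. ] F [-0.5  0.4  0.3] gap 0.7 yaxis 79.6 z [-0.001 -0.004 -1.   ] q [ 0.11  0.    2.05 -0.    1.09 -1.28]
```

View pics/s6.png

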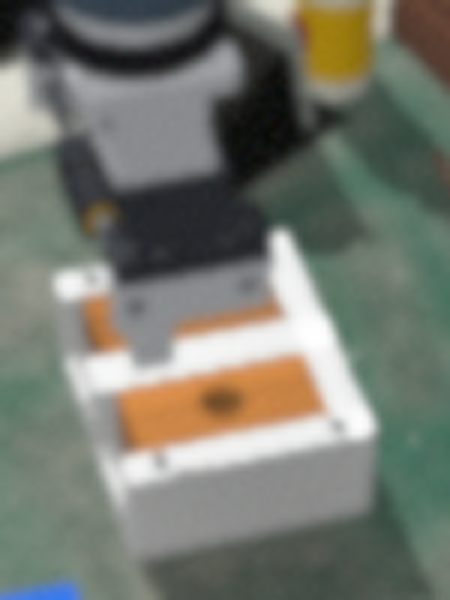

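Emit:
arm_command(
  series="0 0 -4 0 0 0; 0 0 -3 0 0 0; 0 0 -3 0 0 0; 0 0 -3 0 0 0; 0 0 0 0 0 0",
)

```text
clock: 3.88
tool_pos: [0.4609, 0.1607, 0.0391]
eef_rot: [-3.137, -0.001, 2.96]
contact_force: [-0.2, 0.4, -0.1]
finger_gap: 0.0004
```

```bash
python3 st.py
python3 - <<'E'
from h import *
c=read_camera("side"); save(c,"s7.png",(275,70,350,170),6)
c=read_camera("top"); save(c,"t7.png",(200,110,290,210),6)
E
```

```text
t 3.88 tcp [460.9 160.7  39.1] F [-0.2  0.4 -0.1] gap 0.4 yaxis 79.6 z [-0.002 -0.004 -1.   ] q [ 0.11  0.03  2.05 -0.    1.06 -1.28]
```

View pics/s7.png

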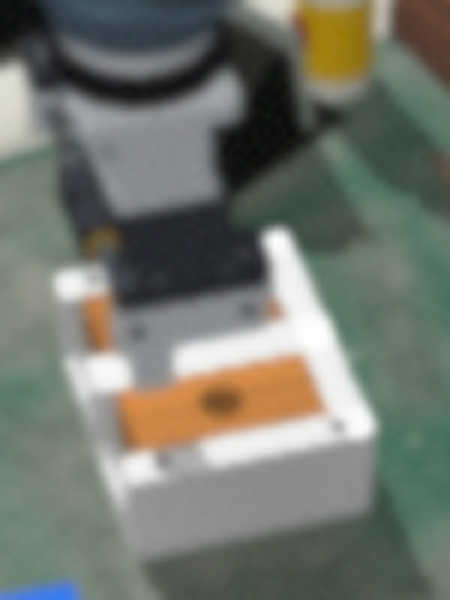

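View pics/t7.png

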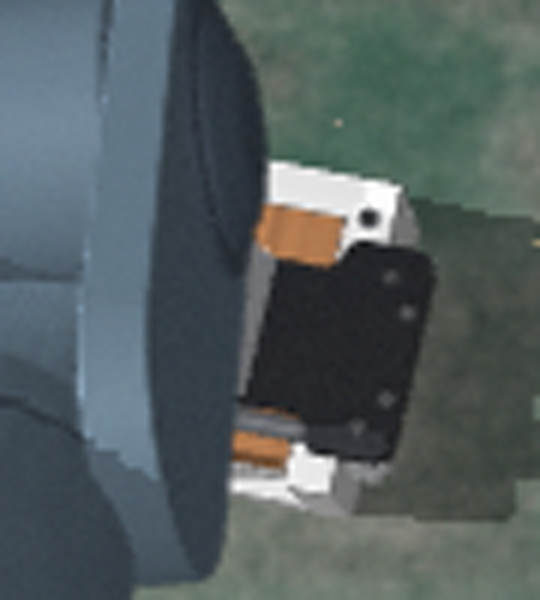

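Emit:
arm_command(
  series="0 0 -4 0 0 0; 0 0 -4 0 0 0; 0 0 -3 0 0 0; 0 0 -3 0 0 0; 0 0 0 0 0 0",
)

```text
clock: 4.6
tool_pos: [0.4612, 0.1607, 0.0244]
eef_rot: [-3.137, -0.0, 2.96]
contact_force: [-0.5, -0.2, 0.3]
finger_gap: 0.0002
```

```bash
python3 st.py
python3 - <<'E'
from h import *
c=read_camera("side"); save(c,"s8.png",(275,70,350,170),6)
E
```

```text
t 4.6 tcp [461.2 160.7  24.4] F [-0.5 -0.2  0.3] gap 0.2 yaxis 79.6 z [-0.001 -0.004 -1.   ] q [ 0.11  0.05  2.06 -0.    1.03 -1.28]
```

View pics/s8.png

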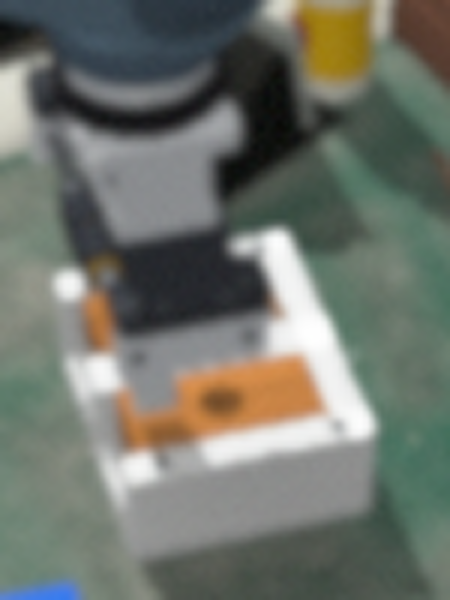

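Emit:
arm_command(
  series="0 0 -4 0 0 0; 0 0 -3 0 0 0; 0 0 -2 0 0 0; 0 0 -2 0 0 0; 0 0 0 0 0 0",
)

```text
clock: 5.28
tool_pos: [0.4567, 0.1616, 0.0128]
eef_rot: [-3.136, -0.011, 2.96]
contact_force: [-2.4, 1.2, 1.5]
finger_gap: 0.0006
```

```bash
python3 st.py
python3 - <<'E'
from h import *
c=read_camera("side"); save(c,"s9.png",(275,70,350,170),6)
E
```

```text
t 5.28 tcp [456.7 161.6  12.8] F [-2.4  1.2  1.5] gap 0.6 yaxis 79.6 z [-0.012 -0.003 -1.   ] q [ 0.11  0.07  2.06 -0.    1.02 -1.28]
```

View pics/s9.png

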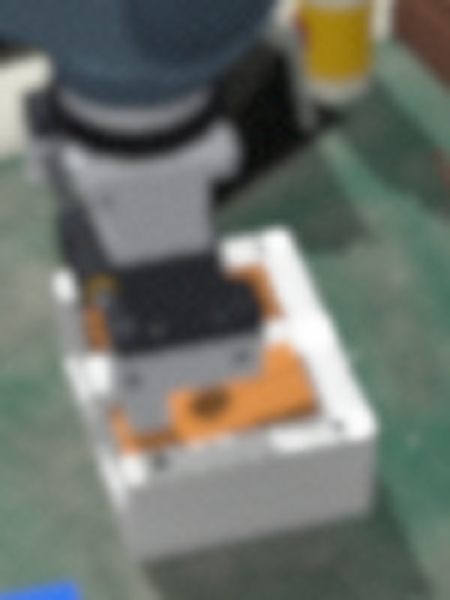

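Emit:
arm_command(
  series="0 0 -2 0 0 0; 0 0 -2 0 0 0; 0 0 -2 0 0 0; 0 0 0 0 0 0; 0 0 0 0 0 0",
)

```text
clock: 5.95
tool_pos: [0.452, 0.1625, 0.0069]
eef_rot: [-3.135, -0.023, 2.96]
contact_force: [-2.5, -0.6, 4.0]
finger_gap: 0.0005
```

```bash
python3 st.py
python3 - <<'E'
from h import *
c=read_camera("side"); save(c,"s10.png",(275,70,350,170),6)
E
```

```text
t 5.95 tcp [452.  162.5   6.9] F [-2.5 -0.6  4. ] gap 0.5 yaxis 79.6 z [-0.024 -0.002 -1.   ] q [ 0.11  0.08  2.07  0.    1.02 -1.28]
```

View pics/s10.png

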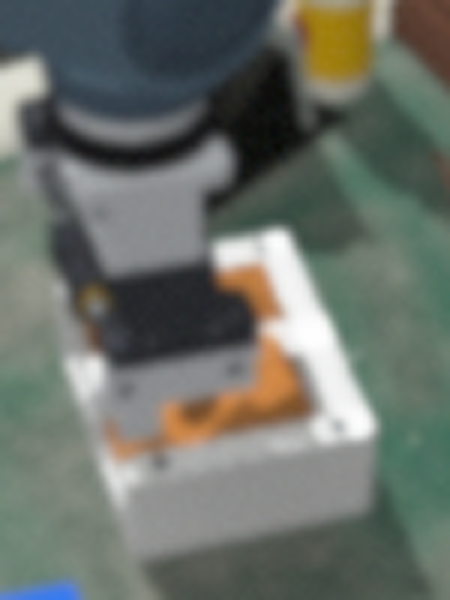

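Run:
```python
from h import *
s=readout.get_state(); print(s["tau"].round(2),s["qpos"].round(4),s["ft_torque"].round(2),s["contact_force"].round(2))
c=read_camera("side"); save(c,"s11.png",(100,0,420,240),2)
```

```text
[ -0.6  -27.89 -26.05  -0.11  -0.8   -0.  ] [ 1.0820e-01  8.0900e-02  2.0666e+00  4.0000e-04  1.0183e+00 -1.2816e+00] [0.06 0.61 0.01] [-3.96  0.13  3.63]
```

View pics/s11.png

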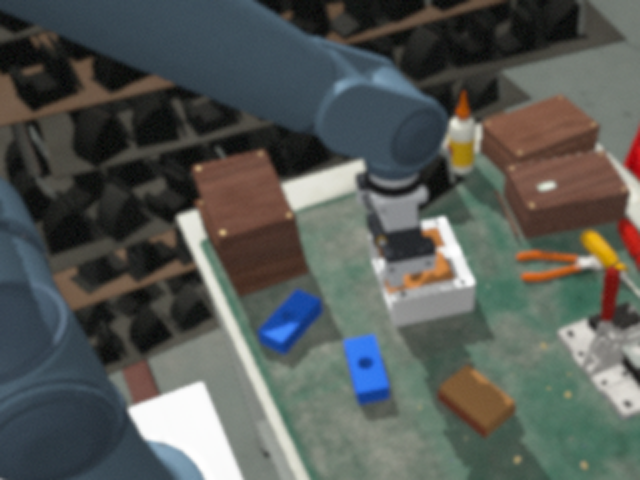

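Emit:
arm_command(
  series="0 0 20 0 0 0; 0 0 40 0 0 0; 0 0 60 0 1.2 0; -30 0 30 0 0 0; -20 0 0 0 0 0",
)

```text
clock: 6.68
tool_pos: [0.4043, 0.1615, 0.1606]
eef_rot: [-3.132, -0.036, 2.959]
contact_force: [0.1, 0.3, -0.8]
finger_gap: 0.0006
```

```bash
python3 st.py
python3 - <<'E'
from h import *
c=read_camera("side"); save(c,"s12.png",(260,85,360,180),7)
c=read_camera("top"); save(c,"t12.png",(170,90,310,210),5)
E
```

```text
t 6.67 tcp [404.3 161.5 160.6] F [ 0.1  0.3 -0.8] gap 0.6 yaxis 79.5 z [-0.037 -0.003 -0.999] q [ 0.12 -0.25  2.06  0.    1.37 -1.27]
```

View pics/s12.png

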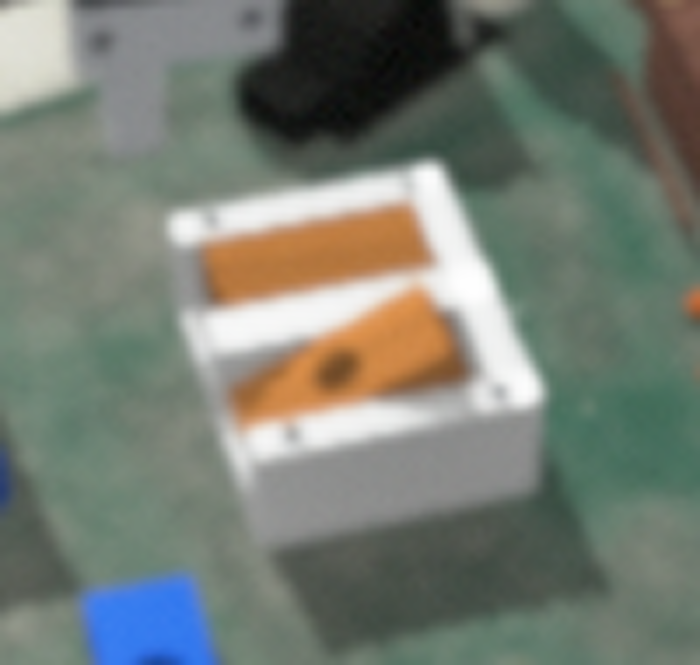

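View pics/t12.png

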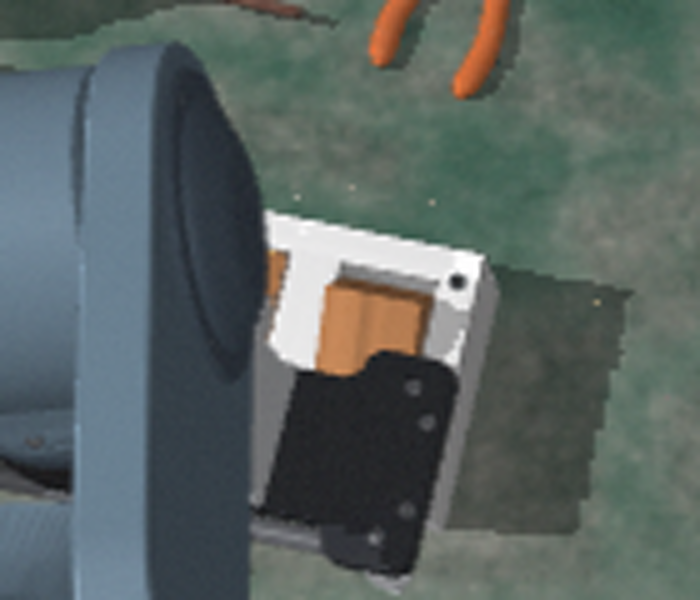

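Run:
```python
from h import *
c=read_camera("top");c2=read_camera("side")
def tri(a,b):
    o1,d1=ray(c,*a);o2,d2=ray(c2,*b)
    A=np.stack([d1,-d2],1);t=np.linalg.lstsq(A,o2-o1,rcond=None)[0];x,y=o1+t[0]*d1,o2+t[1]*d2
    return ((x+y)/2).round(4),round(np.linalg.norm(x-y),4)
S=lambda u,v:(260+u/7,85+v/7); T=lambda u,v:(170+u/5,90+v/5)
print(tri(T(330,283),S(418,286)),tri(T(430,305),S(460,345)))
Rn=Ro.from_euler("z",-10.3,degrees=True).as_matrix(); O=np.array([.507,.189,0])
for L in(42,45,48,51.5):
  for y in(-13,-57):
    q=O+Rn@(np.array([-3.5+L*.9063-12.7,y,28+L*.4226+27.2])/1000)
    u,v=proj(c,q);u2,v2=proj(c2,q);print(L,y,q.round(4),"top",((u-170)*5,(v-90)*5),"side",((u2-260)*7,(v2-85)*7))
# tip offset fit
for p,e,px in[((.4043,.1615,.1606),(-3.132,-.036,2.959),(279,106.7)),((.461,.1607,.0594),(-3.137,-.001,2.96),(300.3,128.7)),((.4612,.1607,.0244),(-3.137,0,2.96),(300.8,138.7))]:
  R=Ro.from_euler("xyz",e).as_matrix()
  for off in(.02,.03,.035,.04,.05):
    for y in(0.0125,-.0125): print(off,y,np.round(proj(c2,np.array(p)+R@[0,y,-off]),1),px)
```

```text
(array([0.5324, 0.1705, 0.0705]), np.float64(0.003)) (array([0.5231, 0.1222, 0.081 ]), np.float64(0.0036))
42 -13 [0.5262 0.1723 0.0729] top (np.float64(323.22276662695356), np.float64(297.79886824970913)) side (np.float64(406.38703745230185), np.float64(282.4118038801697))
42 -57 [0.5183 0.129  0.0729] top (np.float64(418.3117159359), np.float64(316.32093819324353)) side (np.float64(437.2718412521128), np.float64(353.73921086320627))
45 -13 [0.5289 0.1718 0.0742] top (np.float64(324.0139948235813), np.float64(291.2640958306349)) side (np.float64(412.6238014516234), np.float64(278.8933596778379))
45 -57 [0.521  0.1285 0.0742] top (np.float64(419.1932402213115), np.float64(309.79196645526144)) side (np.float64(443.6700564169999), np.float64(350.1766775803573))
48 -13 [0.5315 0.1713 0.0755] top (np.float64(324.8067012864294), np.float64(284.7171143758308)) side (np.float64(418.86702326353196), np.float64(275.3712723276715))
48 -57 [0.5237 0.128  0.0755] top (np.float64(420.0764143799496), np.float64(303.25077500212797)) side (np.float64(450.0750507794482), np.float64(346.6103696328054)
[... 869 characters left out ...]
125 [300.7 133.6] (300.3, 128.7)
0.035 0.0125 [298.3 126.4] (300.3, 128.7)
0.035 -0.0125 [300.6 132.3] (300.3, 128.7)
0.04 0.0125 [298.3 125.1] (300.3, 128.7)
0.04 -0.0125 [300.6 131. ] (300.3, 128.7)
0.05 0.0125 [298.2 122.5] (300.3, 128.7)
0.05 -0.0125 [300.5 128.4] (300.3, 128.7)
0.02 0.0125 [298.9 139. ] (300.8, 138.7)
0.02 -0.0125 [301.1 144.8] (300.8, 138.7)
0.03 0.0125 [298.8 136.5] (300.8, 138.7)
0.03 -0.0125 [301.  142.4] (300.8, 138.7)
0.035 0.0125 [298.8 135.3] (300.8, 138.7)
0.035 -0.0125 [301.  141.2] (300.8, 138.7)
0.04 0.0125 [298.7 134.1] (300.8, 138.7)
0.04 -0.0125 [300.9 139.9] (300.8, 138.7)
0.05 0.0125 [298.6 131.5] (300.8, 138.7)
0.05 -0.0125 [300.8 137.4] (300.8, 138.7)
```

Emit:
arm_command(
  series="27 -3 -8 -1 -5.3 0; 27 -3 -8 -1 -5.3 0; 27 -3 -8 -1 -5.3 0; 27 -3 -8 -1 -5.3 0; 27 -3 -8 -0.7 -5.3 0",
  fingers=100,
)

```text
clock: 7.5
tool_pos: [0.546, 0.1451, 0.1141]
eef_rot: [-3.135, 0.442, 2.956]
contact_force: [-0.3, -0.4, -0.5]
finger_gap: 0.047
```

```bash
python3 st.py
python3 - <<'E'
from h import *
c=read_camera("side"); save(c,"s13.png",(240,45,380,165),5)
c=read_camera("top"); save(c,"t13.png",(170,90,310,210),5)
E
```

```text
t 7.5 tcp [546.  145.1 114.1] F [-0.3 -0.4 -0.5] gap 47.0 yaxis 79.2 z [ 0.419 -0.086 -0.904] q [ 0.14 -0.15  2.13 -0.21  0.76 -1.12]
```

View pics/s13.png

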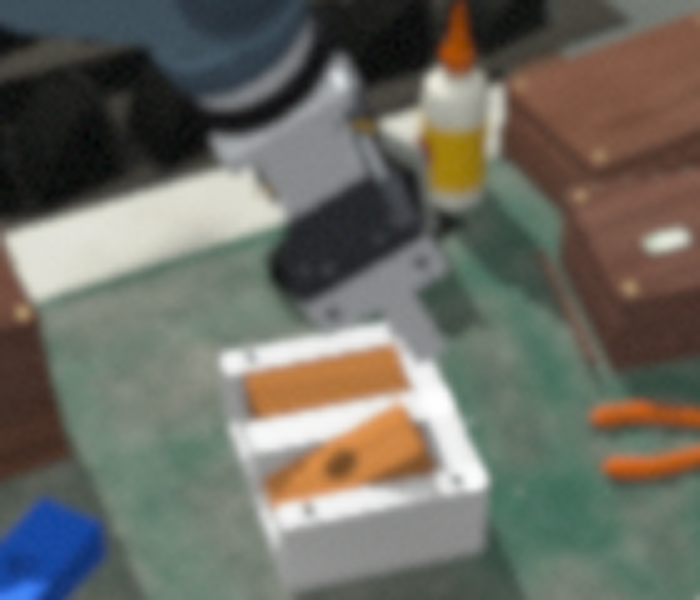

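View pics/t13.png

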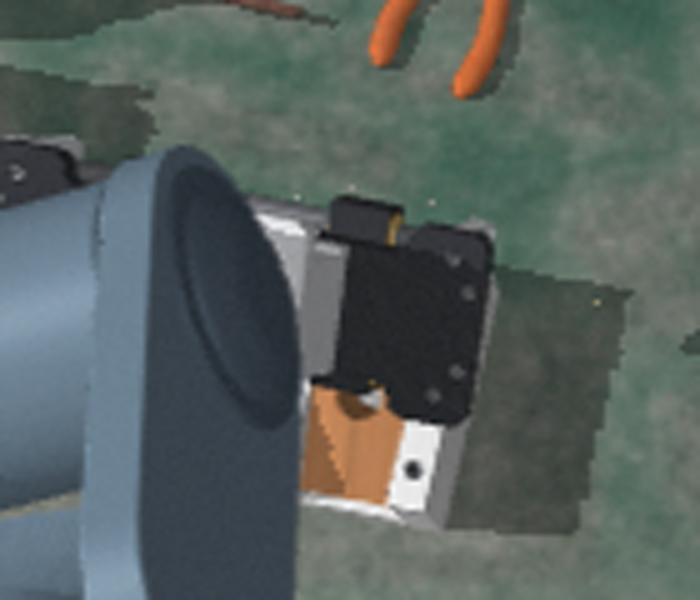

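```bash
python3 - <<'E'
from h import *
c2=read_camera("side")
p=np.array((.546,.1451,.1141));R=Ro.from_euler("xyz",(-3.135,.442,2.956)).as_matrix()
print("y",R[:,1])
for h in(.0235,.036):
  for q in(R@[0,-h,-.036],R@[0,-h,0]+[0,0,.036],R@[0,h,-.036],R@[0,h,0]+[0,0,.036]): print(h,np.round(proj(c2,p+q),1),np.round((np.array(proj(c2,p+q))-[240,45])*5))
E
python3 st.py
```

```text
y [ 0.18729658  0.98228534 -0.00595904]
0.0235 [326.3 115.8] [432. 354.]
0.0235 [331.8 113.8] [459. 344.]
0.0235 [321.4 104.9] [407. 299.]
0.0235 [326.7 102.9] [434. 290.]
0.036 [327.7 118.8] [438. 369.]
0.036 [333.2 116.8] [466. 359.]
0.036 [320.1 102.1] [401. 285.]
0.036 [325.4 100.1] [427. 276.]
t 7.65 tcp [543.5 144.9 112.9] F [-0.6 -0.6  0.2] gap 58.5 yaxis 79.2 z [ 0.412 -0.086 -0.907] q [ 0.14 -0.15  2.13 -0.21  0.76 -1.12]
```

Emit:
arm_command(
  series="-1 1 -20 0 0 0; -1 1 -20 0 0 0; -1 0 -15 0 0 0; 0 0 -5 0 0 0; 0 0 0 0 0 0",
  fingers=100,
)

```text
clock: 8.28
tool_pos: [0.5429, 0.147, 0.0541]
eef_rot: [-3.134, 0.435, 2.955]
contact_force: [0.0, -0.5, 0.5]
finger_gap: 0.0937
```

```bash
python3 st.py
python3 - <<'E'
from h import *
c=read_camera("side"); save(c,"s14.png",(260,80,360,170),7)
c=read_camera("top"); save(c,"t14.png",(170,90,310,210),5)
E
```

```text
t 8.28 tcp [542.9 147.   54.1] F [ 0.  -0.5  0.5] gap 93.7 yaxis 79.1 z [ 0.412 -0.086 -0.907] q [ 0.15 -0.05  2.16 -0.25  0.63 -1.07]
```

View pics/s14.png

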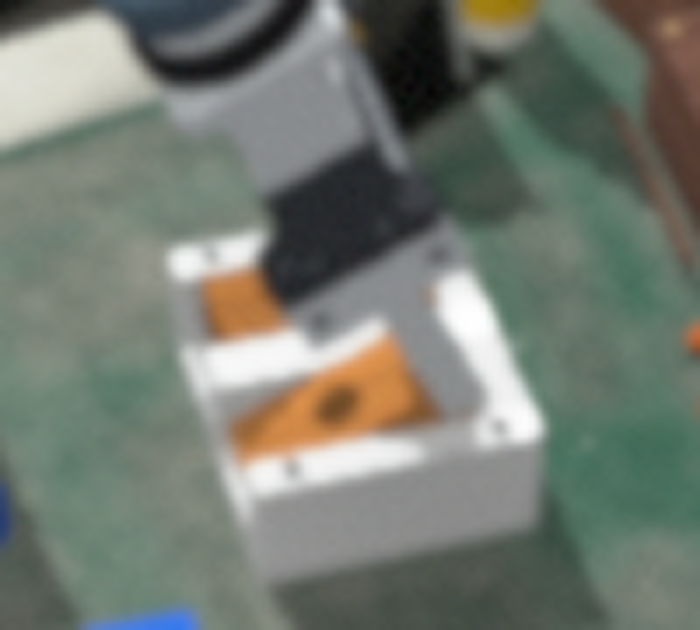

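View pics/t14.png

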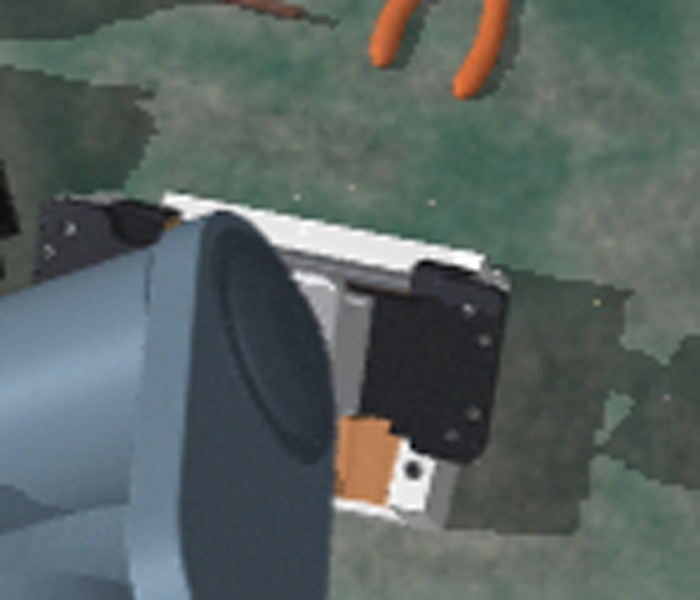

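Run:
```python
from h import *
c2=read_camera("side")
s=readout.get_state();p=s["tool_pos"];R=Ro.from_euler("xyz",s["eef_rot"]).as_matrix()
f=lambda q:np.round((np.array(proj(c2,q))-[260,80])*7)
for off in(.03,.038,.045): 
  print(off,[f(p+R@[x,y,-off]).tolist() for y in(-.047,-.0595) for x in(-.008,.008)], "tip",(p-R[:,2]*off).round(4))
tgt=np.array([.5251,.1499,.0642]);print("tgt",[f(tgt+R@[x,-.047,0]).tolist() for x in(-.008,.008)],[f(tgt+R@[x,-.0595,0]).tolist() for x in(-.008,.008)])
```

```text
0.03 [[493.0, 399.0], [458.0, 418.0], [502.0, 421.0], [467.0, 440.0]] tip [0.531  0.1497 0.0821]
0.038 [[485.0, 388.0], [450.0, 407.0], [495.0, 409.0], [459.0, 429.0]] tip [0.5277 0.1504 0.0893]
0.045 [[479.0, 378.0], [443.0, 397.0], [488.0, 399.0], [452.0, 419.0]] tip [0.5248 0.151  0.0957]
tgt [[478.0, 435.0], [444.0, 454.0]] [[487.0, 457.0], [452.0, 475.0]]
```

Emit:
arm_command(
  series="-1 -1 -8 0 0 0; 0 0 -6 0 0 0; 0 0 -5 0 0 0; 0 0 -2 0 0 0; 0 0 0 0 0 0",
)

```text
clock: 9.05
tool_pos: [0.5426, 0.1461, 0.0331]
eef_rot: [-3.135, 0.437, 2.954]
contact_force: [-0.5, 0.8, -1.0]
finger_gap: 0.0938
```

```bash
python3 st.py
python3 - <<'E'
from h import *
c=read_camera("side"); save(c,"s15.png",(260,80,360,170),7)
E
```

```text
t 9.05 tcp [542.6 146.1  33.1] F [-0.5  0.8 -1. ] gap 93.8 yaxis 79.1 z [ 0.415 -0.085 -0.906] q [ 0.14 -0.01  2.17 -0.26  0.58 -1.05]
```

View pics/s15.png

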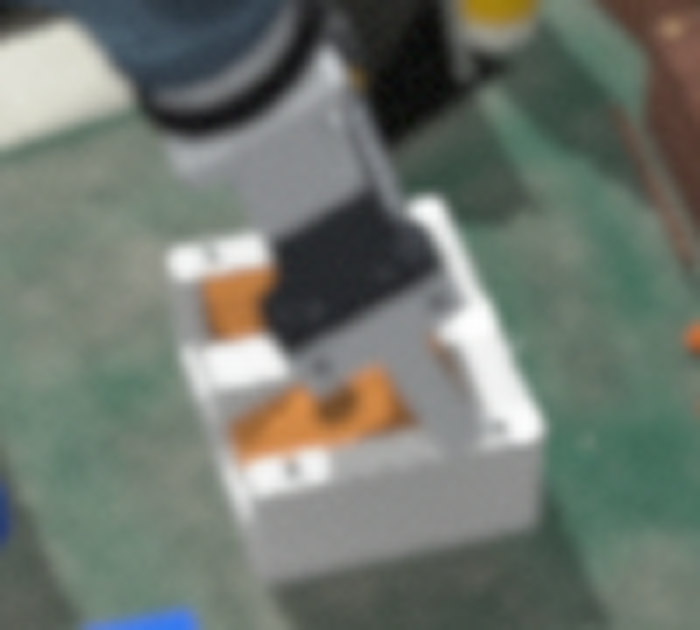

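Emit:
arm_command(
  series="0 0 -2 0 0 0; 0 0 -1.5 0 0 0; 0 0 -1 0 0 0; 0 0 0 0 0 0; 0 0 0 0 0 0",
)

```text
clock: 9.72
tool_pos: [0.5431, 0.1462, 0.0289]
eef_rot: [-3.135, 0.438, 2.954]
contact_force: [-0.0, 0.2, -0.7]
finger_gap: 0.0943
```

```bash
python3 st.py
```

```text
t 9.72 tcp [543.1 146.2  28.9] F [-0.   0.2 -0.7] gap 94.3 yaxis 79.1 z [ 0.416 -0.085 -0.906] q [ 0.14 -0.    2.17 -0.27  0.57 -1.04]
```

Emit:
arm_command(
  series="0 0 -1.5 0 0 0; 0 0 -1 0 0 0; 0 0 -1 0 0 0; 0 0 0 0 0 0; 0 0 0 0 0 0",
)

```text
clock: 10.35
tool_pos: [0.5436, 0.1463, 0.026]
eef_rot: [-3.136, 0.439, 2.954]
contact_force: [-0.7, -0.6, 2.7]
finger_gap: 0.0941
```

```bash
python3 st.py
python3 - <<'E'
from h import *
c=read_camera("side"); save(c,"s16.png",(290,100,350,165),9)
E
```

```text
t 10.35 tcp [543.6 146.3  26. ] F [-0.7 -0.6  2.7] gap 94.1 yaxis 79.1 z [ 0.417 -0.085 -0.905] q [ 0.14  0.    2.17 -0.27  0.57 -1.04]
```

View pics/s16.png

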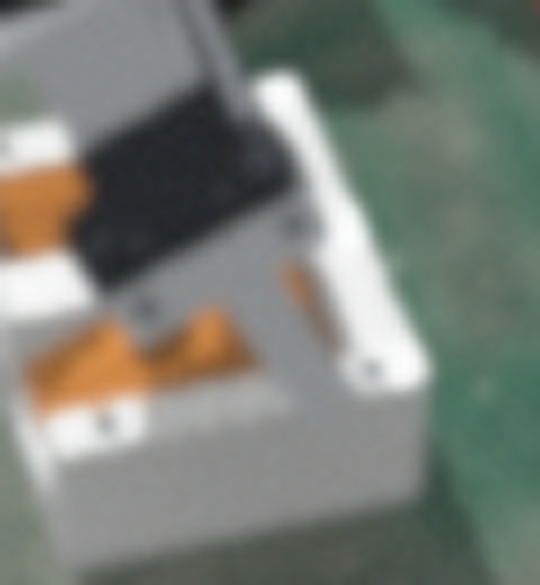

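Emit:
arm_command(
  series="-2 0 2 0 0 0; 0 0 0 0 0 0; 0 0 0 0 0 0; 0 0 0 0 0 0; 0 0 0 0 0 0",
  fingers=0,
  force=35,
)

```text
clock: 11.02
tool_pos: [0.5411, 0.1462, 0.0275]
eef_rot: [-3.135, 0.439, 2.954]
contact_force: [-0.5, 0.2, -0.7]
finger_gap: 0.0477
```

Emit:
arm_command(
  series="0 0 0 0 0 0; 0 0 0 0 0 0; 0 0 0 0 0 0; 0 0 0 0 0 0; 0 0 0 0 0 0",
)

```text
clock: 11.65
tool_pos: [0.541, 0.1462, 0.0274]
eef_rot: [-3.135, 0.438, 2.954]
contact_force: [0.1, 1.0, 0.6]
finger_gap: 0.0433
```

```bash
python3 st.py
python3 - <<'E'
from h import *
c=read_camera("side"); save(c,"s17.png",(290,100,350,165),9)
E
```

```text
t 11.65 tcp [541.  146.2  27.4] F [0.1 1.  0.6] gap 43.3 yaxis 79.1 z [ 0.416 -0.085 -0.905] q [ 0.15 -0.01  2.18 -0.27  0.57 -1.04]
```

View pics/s17.png

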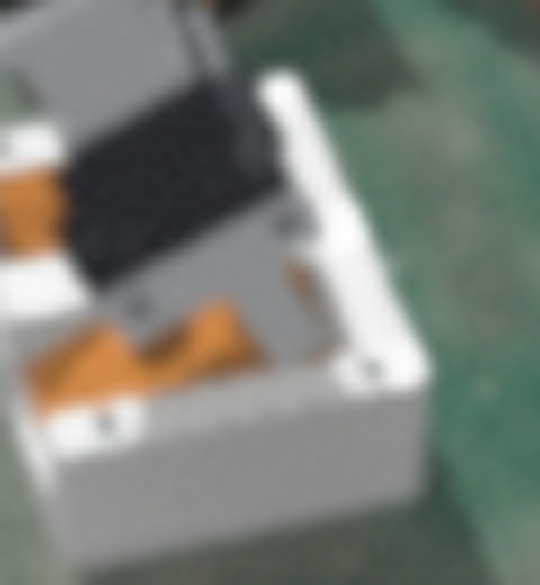

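Emit:
arm_command(
  series="0 0 4 0 0 0; 0 0 6 0 0 0; 0 0 8 0 0 0; 0 0 10 0 0 0; 0 0 10 0 0 0",
)

```text
clock: 12.32
tool_pos: [0.54, 0.1461, 0.0669]
eef_rot: [-3.135, 0.436, 2.955]
contact_force: [0.8, 0.4, -0.4]
finger_gap: 0.0437
```

Emit:
arm_command(
  series="0 0 15 0 0 0; 0 0 15 0 0 0; 0 0 15 0 0 0; 0 0 10 0 0 0; 0 0 0 0 0 0",
)

```text
clock: 12.95
tool_pos: [0.5413, 0.1463, 0.1286]
eef_rot: [-3.136, 0.44, 2.954]
contact_force: [0.0, 0.3, -0.8]
finger_gap: 0.0433
```

```bash
python3 st.py
python3 - <<'E'
from h import *
c=read_camera("side"); save(c,"s18.png",(240,45,380,165),5)
E
```

```text
t 12.95 tcp [541.3 146.3 128.6] F [ 0.   0.3 -0.8] gap 43.3 yaxis 79.1 z [ 0.418 -0.085 -0.905] q [ 0.15 -0.19  2.13 -0.2   0.79 -1.12]
```

View pics/s18.png

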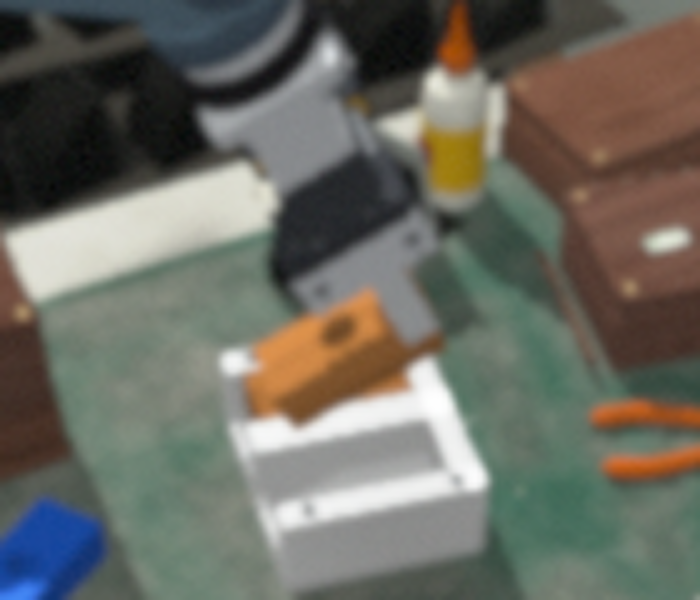

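Emit:
arm_command(
  series="-2 -15 3 0.9 4.9 0; -2 -25 3 0.9 4.9 0; -2 -30 0 0.9 4.9 0; -2 -30 0 0.9 4.9 0; -2 -30 0 0.9 4.9 0",
)

```text
clock: 13.62
tool_pos: [0.526, 0.015, 0.1294]
eef_rot: [-3.135, -0.016, 2.961]
contact_force: [-0.3, -0.6, -0.0]
finger_gap: 0.0438
```

```bash
python3 st.py
```

```text
t 13.62 tcp [526.   15.  129.4] F [-0.3 -0.6 -0. ] gap 43.8 yaxis 79.6 z [-0.017 -0.003 -1.   ] q [-0.18  0.    1.89 -0.01  1.26 -1.57]
```

Emit:
arm_command(
  series="-3 -35 0 0 -0.5 0; -3 -40 0 0 -0.5 0; -3 -40 0 0 0 0; -3 -40 0 0 0 0; -3 -40 0 0 0 0",
)

```text
clock: 14.25
tool_pos: [0.5093, -0.1858, 0.1246]
eef_rot: [-3.14, -0.006, 2.961]
contact_force: [0.2, -0.1, -0.8]
finger_gap: 0.0436
```

Emit:
arm_command(
  series="-3 -40 0 0 0 0; -2 -40 0 0 0 0; -2 -40 0 0 0 0; -1 -25 0 0 0 0; 0 0 0 0 0 0",
)

```text
clock: 14.88
tool_pos: [0.4983, -0.3363, 0.1197]
eef_rot: [3.14, -0.011, 2.957]
contact_force: [0.1, 0.9, -1.3]
finger_gap: 0.0436
```

```bash
python3 st.py
python3 - <<'E'
from h import *
c=read_camera("side"); save(c,"s19.png",(270,90,470,370),2.2)
c=read_camera("top"); save(c,"t19.png",(370,80,530,240),4)
E
```

```text
t 14.88 tcp [ 498.3 -336.3  119.7] F [ 0.1  0.9 -1.3] gap 43.6 yaxis 79.4 z [-0.011  0.004 -1.   ] q [-0.78  0.19  1.72 -0.    1.25 -2.16]
```

View pics/s19.png

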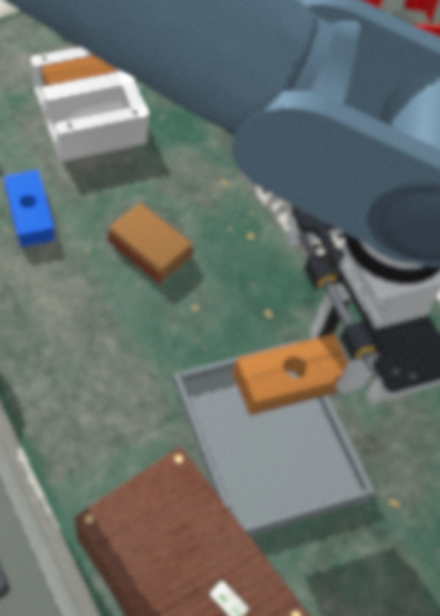

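View pics/t19.png

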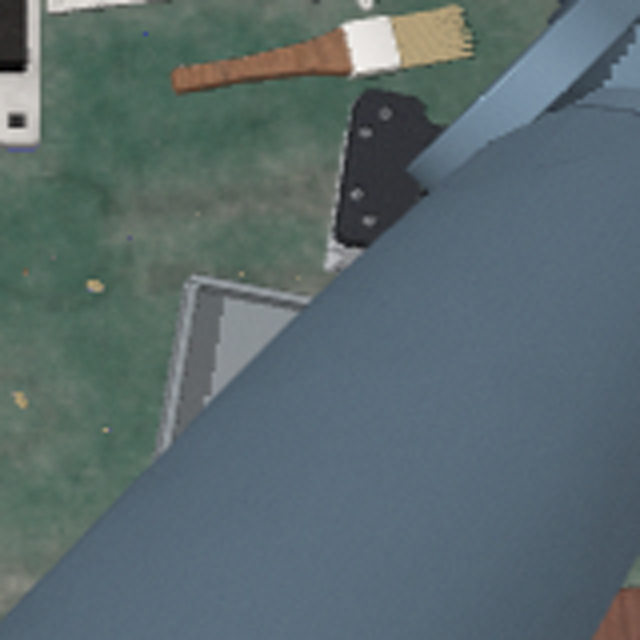

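Emit:
arm_command(
  series="2 2 -25 0 -0.6 0; 1 1 -25 0 0 0; 0 0 -25 0 0 0; 0 0 -20 0 0 0; 0 0 0 0 0 0",
)

```text
clock: 15.6
tool_pos: [0.5034, -0.3248, 0.0227]
eef_rot: [3.136, 0.0, 2.967]
contact_force: [-0.6, -0.1, -0.1]
finger_gap: 0.0438
```

```bash
python3 st.py
python3 - <<'E'
from h import *
c=read_camera("side"); save(c,"s20.png",(330,200,470,350),4)
E
```

```text
t 15.6 tcp [ 503.4 -324.8   22.7] F [-0.6 -0.1 -0.1] gap 43.8 yaxis 80.0 z [ 0.001  0.005 -1.   ] q [-0.76  0.3   1.78  0.01  1.07 -2.16]
```

View pics/s20.png

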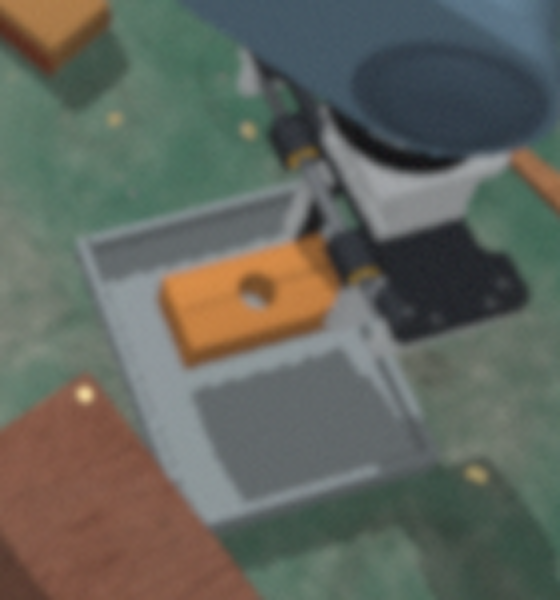

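Emit:
arm_command(
  series="0 -4 -8 0 0 0; -1 -4 -8 0 0 0; 0 0 -6 0 0 0; 0 0 -3 0 0 0; 0 0 0 0 0 0",
)

```text
clock: 16.27
tool_pos: [0.5047, -0.3358, 0.0]
eef_rot: [3.14, 0.006, 2.966]
contact_force: [1.1, 0.2, -0.1]
finger_gap: 0.0438
```

Emit:
arm_command(
  series="0 0 -2 0 0 0; 0 0 -2 0 0 0; 0 0 -1 0 0 0; 0 0 -1 0 0 0; 0 0 0 0 0 0",
)

```text
clock: 16.9
tool_pos: [0.505, -0.3359, -0.0059]
eef_rot: [3.141, 0.007, 2.967]
contact_force: [-0.6, -0.4, -1.8]
finger_gap: 0.0434
```

```bash
python3 st.py
python3 - <<'E'
from h import *
c=read_camera("side"); save(c,"s21.png",(330,200,470,350),4)
E
```

```text
t 16.9 tcp [ 505.  -335.9   -5.9] F [-0.6 -0.4 -1.8] gap 43.4 yaxis 80.0 z [ 0.007 -0.    -1.   ] q [-0.78  0.35  1.77  0.01  1.02 -2.17]
```

View pics/s21.png

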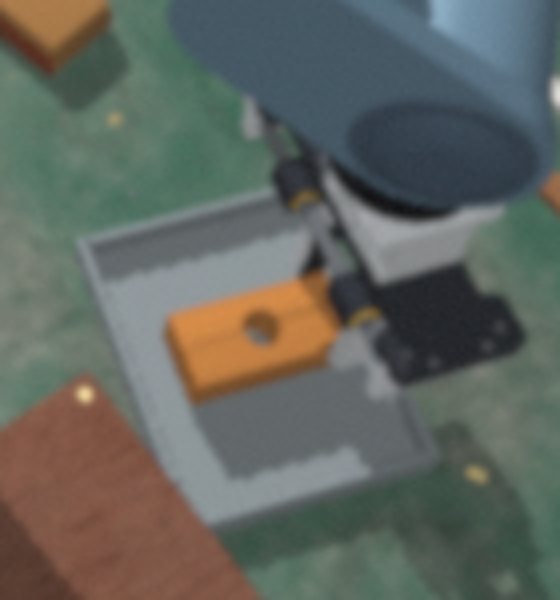

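Emit:
arm_command(
  series="0 0 -2 0 0 0; 0 0 -2 0 0 0; 0 0 -1 0 0 0; 0 0 -1 0 0 0; 0 0 0 0 0 0",
)

```text
clock: 17.58
tool_pos: [0.505, -0.336, -0.0122]
eef_rot: [3.141, 0.007, 2.967]
contact_force: [0.8, -0.3, -2.0]
finger_gap: 0.0436
```

```bash
python3 st.py
```

```text
t 17.57 tcp [ 505.  -336.   -12.2] F [ 0.8 -0.3 -2. ] gap 43.6 yaxis 80.0 z [ 0.007 -0.    -1.   ] q [-0.78  0.36  1.77  0.01  1.   -2.17]
```

Emit:
arm_command(
  series="0 0 -1 0 0 0; 0 0 -1 0 0 0; 0 0 -1 0 0 0; 0 0 0 0 0 0; 0 0 0 0 0 0",
)

```text
clock: 18.2
tool_pos: [0.5052, -0.3361, -0.015]
eef_rot: [3.141, 0.007, 2.967]
contact_force: [0.2, -0.2, -0.6]
finger_gap: 0.0434
```

```bash
python3 st.py
python3 - <<'E'
from h import *
c=read_camera("side"); save(c,"s22.png",(330,200,470,350),4)
E
```

```text
t 18.2 tcp [ 505.2 -336.1  -15. ] F [ 0.2 -0.2 -0.6] gap 43.4 yaxis 80.0 z [ 0.007 -0.    -1.   ] q [-0.78  0.37  1.77  0.01  1.   -2.17]
```

View pics/s22.png

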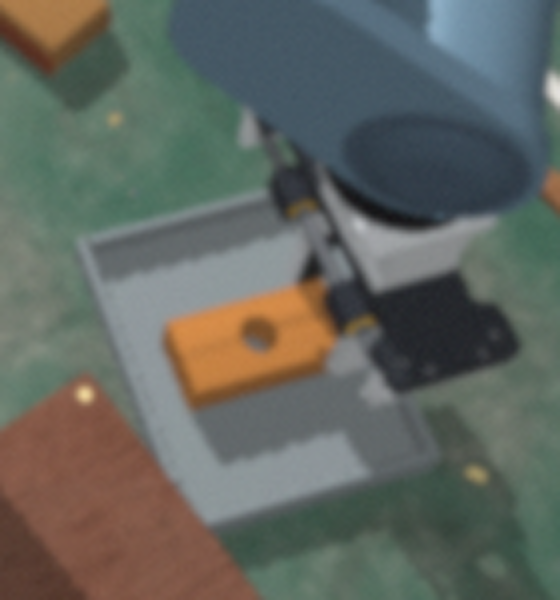

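Emit:
arm_command(
  series="0 0 -1 0 0 0; 0 0 -1 0 0 0; 0 0 0 0 0 0; 0 0 -1 0 0 0; 0 0 0 0 0 0",
)

```text
clock: 18.88
tool_pos: [0.5055, -0.3363, -0.0151]
eef_rot: [3.141, 0.006, 2.967]
contact_force: [0.2, 0.3, 0.3]
finger_gap: 0.0436
```

```bash
python3 st.py
```

```text
t 18.88 tcp [ 505.5 -336.3  -15.1] F [0.2 0.3 0.3] gap 43.6 yaxis 80.0 z [ 0.006 -0.    -1.   ] q [-0.78  0.37  1.77  0.    1.   -2.17]
```

Emit:
arm_command(
  series="0 0 -2 0 0 0; 0 0 -2 0 0 0; 0 0 -2 0 0 0; 0 0 0 0 0 0; 0 0 0 0 0 0",
)

```text
clock: 19.5
tool_pos: [0.506, -0.3366, -0.0152]
eef_rot: [3.14, 0.004, 2.968]
contact_force: [0.3, -0.1, 0.3]
finger_gap: 0.0433
```

```bash
python3 st.py
python3 - <<'E'
from h import *
c=read_camera("side"); save(c,"s23.png",(330,200,470,350),4)
E
```

```text
t 19.5 tcp [ 506.  -336.6  -15.2] F [ 0.3 -0.1  0.3] gap 43.3 yaxis 80.0 z [ 0.004  0.001 -1.   ] q [-0.78  0.37  1.77  0.    1.   -2.17]
```

View pics/s23.png

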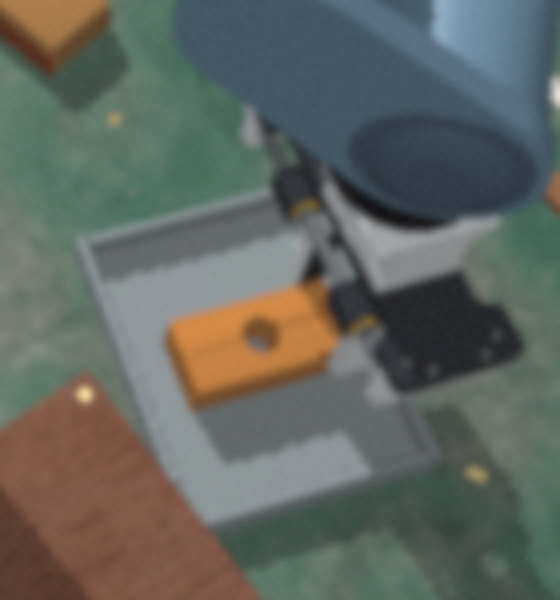

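Run:
```python
from h import *
c=read_camera("side")
P=lambda u,v:(330+(u+.5)/4-.5,200+(v+.5)/4-.5)
for z in(.03,.036,.042,.048): print(z,plane(c,*P(181,358),z),plane(c,*P(262,333),z))
d=np.array([.985,-.174]);t=np.array([.506,-.3366]);print("pred end",t-88*d/1000,"hole",t-40*d/1000)
s=readout.get_state();print(s["tau"].round(1))
```

```text
0.03 [ 0.41960471 -0.31986092  0.03      ] [ 0.46892067 -0.32780103  0.03      ]
0.036 [ 0.41757199 -0.32162643  0.036     ] [ 0.46652178 -0.32950759  0.036     ]
0.042 [ 0.41553927 -0.32339194  0.042     ] [ 0.4641229  -0.33121414  0.042     ]
0.048 [ 0.41350656 -0.32515745  0.048     ] [ 0.46172401 -0.3329207   0.048     ]
pred end [ 0.41932  -0.321288] hole [ 0.4666  -0.32964]
[ -0.2 -40.5 -25.6  -0.1   0.1  -0. ]
```

Emit:
arm_command(
  series="0 0 0 0 0 0; 0 0 0 0 0 0; 0 0 0 0 0 0; 0 0 0 0 0 0; 0 0 0 0 0 0",
  fingers=80,
)

```text
clock: 20.23
tool_pos: [0.5057, -0.3365, -0.0161]
eef_rot: [3.139, 0.003, 2.968]
contact_force: [-0.5, -0.4, -0.3]
finger_gap: 0.0751
```

Emit:
arm_command(
  series="0 0 15 0 0 0; 0 0 30 0 0 0; 0 0 40 0 0 0; 0 0 50 0 0 0; 0 0 50 0 0 0",
)

```text
clock: 20.85
tool_pos: [0.5031, -0.334, 0.1738]
eef_rot: [3.136, -0.003, 2.967]
contact_force: [-0.2, -0.1, 0.4]
finger_gap: 0.0748
```

Emit:
arm_command(
  series="-20 50 20 0 0 0; -10 55 0 0 0 0; 0 55 0 0 0 0; 0 50 0 0 0 0; 0 0 0 0 0 0",
)

```text
clock: 21.48
tool_pos: [0.4751, -0.1219, 0.2079]
eef_rot: [-3.138, 0.017, 2.966]
contact_force: [0.3, -0.6, -0.1]
finger_gap: 0.0751
```

```bash
python3 st.py
python3 - <<'E'
from h import *
c=read_camera("side"); save(c,"s24.png")
c=read_camera("top"); save(c,"t24.png")
E
```

```text
t 21.48 tcp [ 475.1 -121.9  207.9] F [ 0.3 -0.6 -0.1] gap 75.1 yaxis 79.9 z [ 0.016 -0.006 -1.   ] q [-0.48 -0.19  1.92  0.    1.39 -1.88]
```

View pics/s24.png

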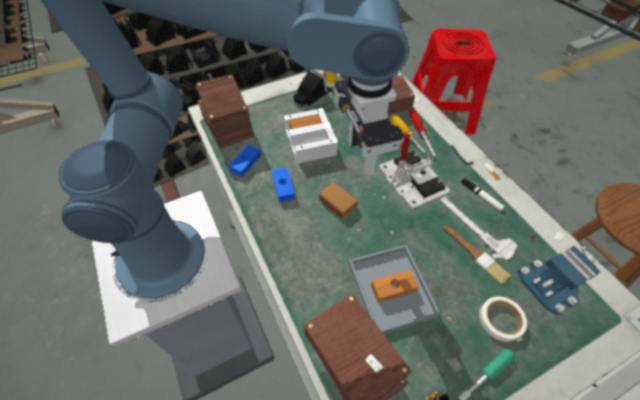

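View pics/t24.png

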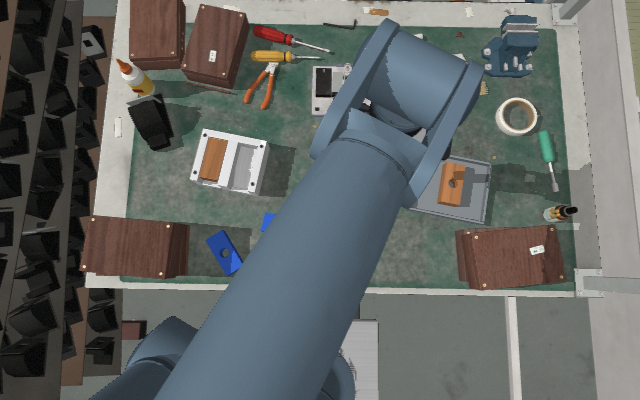

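```bash
python3 - <<'E'
from h import *
a=read_camera("side"); b=read_camera("top")
A=cv2.resize(a["frame"][230:340,340:450],(400,400)); B=cv2.resize(b["frame"][120:200,185:275],(400,400))
C=cv2.resize(b["frame"][140:230,400:500],(400,400))
cv2.imwrite("pics/fin.png",np.hstack([A,B])[:,:,::-1])
E
python3 st.py
```

```text
t 21.68 tcp [ 475.2 -125.3  207. ] F [-0.1 -0.8  0.1] gap 75.0 yaxis 79.6 z [ 0.015 -0.006 -1.   ] q [-0.49 -0.18  1.92  0.    1.39 -1.88]
```

View pics/fin.png

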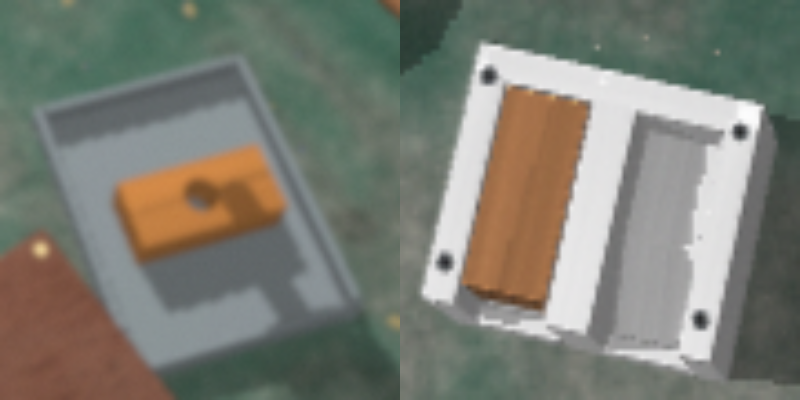

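```bash
python3 -c "
from plant import bot
print(bot.finish_job())"
```

```text
the job is handed in; nothing more can be done
None
```

I pressed the drilled block's open-side end with closed fingers until it tipped and stayed up. I then took it by the raised end, lifted it out, laid it in the grey tray and handed the job in at about 21.7 s.

- **Final checks:** The last pictures show the drilled block lying flat near the middle of the tray, about level with the expected top height of 36 mm. The undrilled block is still flush in its own pocket. The arm is well clear of everything, with contact force at noise level.
- **Tool offset:** The reported TCP disagreed with what I saw and felt. The real fingertips sit about 39 mm short of it along the tool axis. The cameras suggested 35–47 mm and contact with the nest rim gave 39 mm, so I worked with 39 mm.
- **Drift while pressing:** The tool slid about 9 mm toward the open side as the block went over, at about 4 N. The block still tipped fully.
- **Setting down:** The wrist force did not clearly show the block touching the tray floor. The tool stopped going down at a reported z of −15 mm, so I judged contact from that and the camera before releasing.

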